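# Lock the last quarter-turn stud of an access panel

### The arm

A 6-joint arm with a two-finger parallel gripper is mounted at the origin on a cart in front of the work surface, level with it; the furniture and walls round the work are solid. World frame = base frame: x ahead of the robot, y to its left, z up, the work surface at z = 0. Lengths are in m, angles in rad, forces in N, time in s.
With the tool pointing down it reaches from about 0.375 to 0.9 m from the base axis. Payload 3.1 kg.
Tool frame: the origin (TCP) lies where the fingers leave the gripper's body, on its centre line; the fingertips stand 73 mm ahead of it and the grasp point (between the pads) lies 54 mm ahead of it; z points along the fingers, y is the line along which they close (so a half turn about z gives the same grasp; the last joint's range is limited). The gripper opens to 85 mm and grips with 20 to 120 N. Pads are 22 mm wide; open, the fingers measure 114 mm over their backs; the gripper's body (76 mm by 85 mm) begins 54 mm behind the grasp point. The pads swing forward as they close: fully open they stand 13 mm farther back than shut.
Start: joints at [-1.425, 0.527, 1.433, -0, 1.181, -0.178], TCP at [0.199, -0.592, 0.304] pointing down, gripper open.
Joint ranges: [-3.08, 3.08], [-0.75, 2.2], [0.22, 2.44], [-1.43, 4.57], [0, 2.65], [-2.85, 2.85]. Speed limits (rad/s): [2.79, 2.79, 3.14, 3.14, 3.14, 3.14].

### API

Orientations are given as a unit quaternion [x, y, z, w].
In Python, from station import manip gives the robot as it stands.
- The arm moves only by the shell command python3 -m crank 'ROWS' [FORCE]. ROWS is JSON, a list of rows, each an object with "dp": the shift along the tool's x, y, z normalised to -1 to 1, where 1 is 50 cm, a list of three; "delta_rot": the turn, a rotation vector about the tool's x, y, z normalised to -1 to 1, where 1 is 2 pi rad, a list of three; "fingers": the opening, from -1 (shut) to 1 (fully open). A call has 1 to 12 rows; each row shifts and turns the commanded pose from where the row before left it, along the tool's axes as they then stand; what a row does not reach is not made up. A row lasts 1/12 s, in which the tool goes at most 41.7 mm and 7.16 degrees, less where a joint would pass 70% of its speed; a pose out of reach is approached as far as the arm can. A call with a number of a shift or a turn outside -1 to 1 is refused whole. A call with a gripper value outside its range is refused whole. The fingers move at their own pace and stop on an object; FORCE is the grip in N (left out, the last holds). Time passes only in rows, so rows that do not move let the fingers close. It gives the time, the measured TCP pose, the force, the opening and the grip force at its end, in the units of the state.
- manip.sense(): the state, without advancing time (a new reading comes with each control period).
- manip.snapshot(name): name is "side" or "top"; returns (picture, depth): 400x640x3 uint8, red, green, blue; 400x640 float32, m along the optical axis (not along the pixel's ray), 0 where there is no reading.
- manip.camera_model(name): a dict with "fx", "fy", "cx", "cy" (pixels), "k1" (the pictures are not rectified: a ray, as slopes to the right and down, at radius r is drawn at 1 + k1 r^2 times it, then the intrinsics apply), "origin" and "attitude" of the camera in the world. Camera axes: x right, y up, looking along -z (the intrinsics and any distortion apply to the point x, -y, -z); pixel columns grow to the right and rows downward; lengths in m; the calibration is good to about 2 mm. A picture is of the moment at which its call begins. camera_model takes no time and is no camera call.
- manip.sign_off(): hands the job in; it is judged then, once.
The state is a dict: "t": time; "q": joint angles; "qd": joint speeds; "tau": joint torques, N m; "tcp_pos": TCP position; "tool_rot": TCP orientation; "force": force on the tool from outside, world axes, zero at the start; "ft_torque": the same for the moment, N m; "finger_gap": opening from 0.0 (shut) to 1.0 (fully open); "gripper_force": force on a finger pad.
Only numpy, scipy, OpenCV 4.12 (cv2) and the standard library are available. Lean on these libraries where they do the work, as an engineer would, in place of code of your own. Each camera call takes 0.05 s, during which the arm holds its last target. There are 200 camera calls.

### The job

The access panel of the grey control box on the workbench is held by three black wing studs, but one of them still stands popped up with its red band showing and its wing along the row. Push that stud in and, while it is held in, turn it a quarter turn clockwise so that it locks down like the other two, then let go. Leave the two locked studs as they are.

Things in the scene. Friction and masses are not known exactly. Their poses are not given: they have to be found in the camera images.
- stud_a_grip (a point): Grip point of the unlocked stud, the one to lock: on its axis, 8 mm under the top of its black wing (12 mm thick, 46 long, 32 tall, white stripe on top), 24 mm over its round head (32 mm wide). z up, y along the wing, x across it; the frame moves and turns with the stud. Stands 44.5 mm over the panel at first, 38.5 mm when locked (panel face: 73 mm above the bench).
- stud_a (a joint): Turn of that stud, rad: 0 at first (wing along the row), grows clockwise seen from above to its stop at pi/2 (locked). A slot bars it (7 degrees of play; never force it) until the stud is pushed straight down 6 mm; held 7 to 10 mm down (stop at 10) it turns with 0.1 N m or less. Spring: 3 N at first, 7 N at the stop. Let go turned, it rises to 6 mm down and stays; unturned, it pops up.
- stud_b (a joint): Turn of one of the two other studs, built alike, rad: 1.57 = locked, as at the start (head low, wing across the row); stays where it is left. The three studs stand in a row, 100 mm apart, in any order, along the middle of an aluminium panel (114 x 326 mm) on top of a fixed grey box (130 x 350 mm, 73 mm tall).
- stud_c (a joint): Turn of the third stud, built alike, rad: 1.57 = locked, as at the start (head low, wing across the row); stays where it is left.

How it is judged:
By the outcome, as a careful person would: the job done as asked, in the order asked, and still so for the second after the job is handed in, with the robot touching nothing.
It also fails if it takes over 32 s, if anything falls off the work surface, if the arm or the gripper's body presses on something with over 40 N, if the wrist force passes 120 N, or if a joint passes its speed limit or range.

## Working session

There is one attempt and no reset: what is moved stays moved. The work goes in short steps, Python scripts to look and compute and a shell command to move; the robot and the scene stay as the last step left them, time stands still between calls to the robot, and variables do not carry over. Pictures are saved under pics/ and viewed, at most 10 in all, crops included, and the job is handed in when it is done.

```bash
mkdir -p pics
cat > h.py <<'E'
import numpy as np, cv2
from scipy.spatial.transform import Rotation as R
from station import manip
def cam(n):
    m=manip.camera_model(n); a=np.array(m['attitude'],float)
    m['R']=a if a.shape==(3,3) else R.from_quat(a).as_matrix(); return m
def ray(m,u,v):
    x=(u-m['cx'])/m['fx'];y=(v-m['cy'])/m['fy']
    p=cv2.undistortPoints(np.array([[[u,v]]],float),np.array([[m['fx'],0,m['cx']],[0,m['fy'],m['cy']],[0,0,1]]),np.array([m['k1'],0,0,0.]))[0,0]
    return np.array(m['origin']),m['R']@np.array([p[0],-p[1],-1])
def onz(m,u,v,z):
    o,d=ray(m,u,v); return o+d*(z-o[2])/d[2]
E
python3 - <<'E'
from h import *
for n in ('side','top'):
    p,d=manip.snapshot(n); cv2.imwrite(f'pics/{n}0.png',p[:,:,::-1]); np.save(f'{n}0d.npy',d)
    print(manip.camera_model(n))
print(manip.sense())
E
```

```text
{'fx': 395.38931026200663, 'fy': 395.38931026200663, 'cx': 321.932957597965, 'cy': 202.109463287005, 'k1': -0.04483322312473455, 'origin': array([0.4090567 , 0.73857212, 0.69426353]), 'attitude': array([-0.02868805,  0.42442466,  0.90415396, -0.03932326])}
{'fx': 475.594664448427, 'fy': 475.594664448427, 'cx': 314.5817117756898, 'cy': 195.56967001655727, 'k1': -0.09237253290646905, 'origin': array([0.33930428, 0.05198836, 1.0037173 ]), 'attitude': array([-0.05684954,  0.04605805,  0.70866306, -0.70174316])}
{'t': 0.1, 'q': array([-1.42549443e+00,  5.28395611e-01,  1.43376968e+00,  4.64020557e-05,
        1.18141465e+00, -1.78504014e-01]), 'qd': array([-8.23027587e-04, -4.11513226e-03, -2.16824726e-03,  2.12725233e-03,
       -3.13029036e-05, -1.81453632e-03]), 'tau': array([-3.79651347e-04, -4.43304062e+01, -1.78587037e+01, -1.78206860e-04,
        3.87657652e-03, -1.63696427e-05]), 'tcp_pos': array([ 0.19882161, -0.59200344,  0.303019  ]), 'tool_rot': array([ 9.86923256e-01,  1.61187773e-01,  3.79473384e-05, -9.93149746e-04]), 'force': array([ 0.30930263, -0.20113974,  0.11655501]), 'ft_torque': array([-0.02368909, -0.02725396, -0.01929548]), 'gripper_force': 0.0, 'finger_gap': 0.999559467910846}
```

View pics/top0.png

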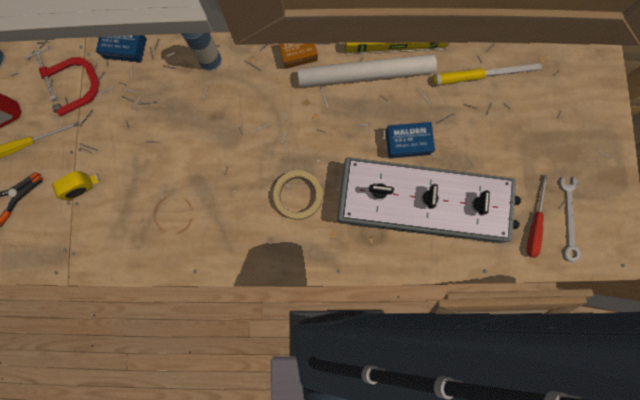

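View pics/side0.png

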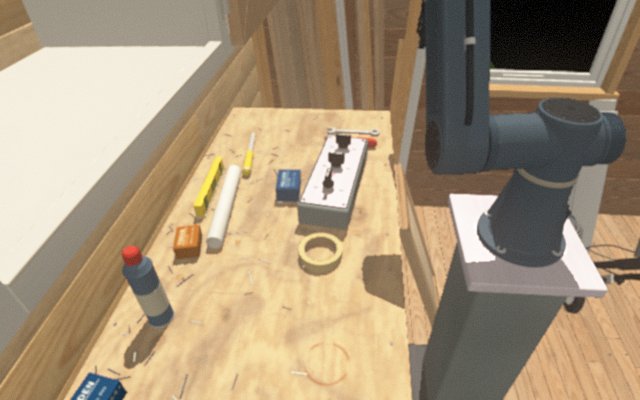

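The top view shows the popped stud at about (380,190), with its wing along the row. The locked studs are at (432,195) and (484,202). In the side view the popped stud is the nearest one, at about (328,182).

Run:
```python
from h import *
m=cam('top'); p=cv2.imread('pics/top0.png'); d=np.load('top0d.npy')
cv2.imwrite('pics/crop1.png',cv2.resize(p[150:250,335:525],None,fx=4,fy=4,interpolation=cv2.INTER_CUBIC))
g=p.max(2).astype(np.uint8)
# panel: bright low-saturation region
hsv=cv2.cvtColor(p,cv2.COLOR_BGR2HSV)
mk=((hsv[...,1]<50)&(hsv[...,2]>130)).astype(np.uint8); mk[:150]=0;mk[250:]=0;mk[:,:335]=0;mk[:,525:]=0
mk=cv2.morphologyEx(mk,cv2.MORPH_CLOSE,np.ones((5,5)))
c=max(cv2.findContours(mk,0,2)[0],key=cv2.contourArea)
P=np.array([onz(m,*q,.073)[:2] for q in c[:,0,:].astype(float)])
r=cv2.minAreaRect((P*1000).astype(np.float32)); print('panel mm',r)
print('pts', np.array([onz(m,u,v,.1255) for u,v in [(380,190)]]))
# dark blobs
b=((g<75)).astype(np.uint8); b[:165]=0;b[232:]=0;b[:,:355]=0;b[:,505:]=0
n,l,s,ce=cv2.connectedComponentsWithStats(b)
for i in range(1,n):
    if s[i,4]>25: print(s[i],ce[i],onz(m,*ce[i],.11))
# depth points
v,u=np.mgrid[165:232,355:505]
Q=[]
for a,bb in zip(v.ravel(),u.ravel()):
    if d[a,bb]>0:
        o,e=ray(m,a*0+bb,a); Q.append(o+e*d[a,bb])
Q=np.array(Q); print('panel z',np.median(Q[:,2])); 
H=Q[(Q[:,2]>.105)]; 
for k in H[np.argsort(H[:,0])][::6]: print(k.round(4))
```

```text
panel mm ((467.9111633300781, -160.2913818359375), (325.2686462402344, 113.94681549072266), 82.09873962402344)
pts [[ 0.47739261 -0.05749347  0.1255    ]]
[369 184  25  15 193] [378.82901554 191.20725389] [ 0.47753088 -0.05712948  0.11      ]
[421 184  16  24 185] [428.3027027  197.11891892] [ 0.46513792 -0.15112517  0.11      ]
[471 191  18  24 239] [479.55230126 203.33472803] [ 0.45207804 -0.24923245  0.11      ]
[355 222  75  10 197] [387.85279188 227.23350254] [ 0.40876982 -0.07224447  0.11      ]
panel z 0.07333324855709378
[ 0.431  -0.257   0.1148]
[ 0.4326 -0.2601  0.1169]
[ 0.4341 -0.2547  0.122 ]
[ 0.4346 -0.2523  0.1177]
[ 0.4362 -0.2617  0.1186]
[ 0.4378 -0.2507  0.1058]
[ 0.4386 -0.2512  0.1159]
[ 0.44   -0.2577  0.1197]
[ 0.4416 -0.2532  0.1219]
[ 0.4426 -0.252   0.1142]
[ 0.4437 -0.2598  0.12  ]
[ 0.4454 -0.1578  0.1163]
[ 0.4459 -0.2627  0.1174]
[ 0.4467 -0.1549  0.1208]
[ 0.4473 -0.2555  0.122 ]
[ 0.448  -0.1516  0.1107]
[ 0.4489 -0.1555  0.1189]
[ 0.4494 -0.2562  0.1201]
[ 0.4505 -0.1569  0.1211]
[ 0.4509 -0.2591  0.123 ]
[ 0.4516 -0.2532  0.1181]
[ 0.4526 -0.1536  0
[... 1204 characters left out ...]
 0.4786 -0.0407  0.1066]
[ 0.4789 -0.1621  0.1207]
[ 0.4791 -0.0782  0.1252]
[ 0.4792 -0.0707  0.125 ]
[ 0.4793 -0.0689  0.1246]
[ 0.4797 -0.1671  0.1159]
[ 0.4808 -0.0761  0.1269]
[ 0.4809 -0.1565  0.1205]
[ 0.481  -0.1624  0.1196]
[ 0.4811 -0.0425  0.1269]
[ 0.4813 -0.0615  0.1247]
[ 0.4824 -0.0685  0.1287]
[ 0.4828 -0.0631  0.1269]
[ 0.4829 -0.0462  0.1272]
[ 0.483  -0.0576  0.1259]
[ 0.4831 -0.0483  0.1257]
[ 0.4834 -0.1554  0.1175]
[ 0.4847 -0.1605  0.1205]
[ 0.4848 -0.0425  0.1274]
[ 0.485  -0.0445  0.1263]
[ 0.4851 -0.0767  0.1236]
[ 0.4853 -0.0788  0.1224]
[ 0.4867 -0.0482  0.1274]
[ 0.4868 -0.1666  0.1191]
[ 0.487  -0.1592  0.1184]
[ 0.4876 -0.0412  0.1222]
[ 0.489  -0.1593  0.1181]
```

View pics/crop1.png

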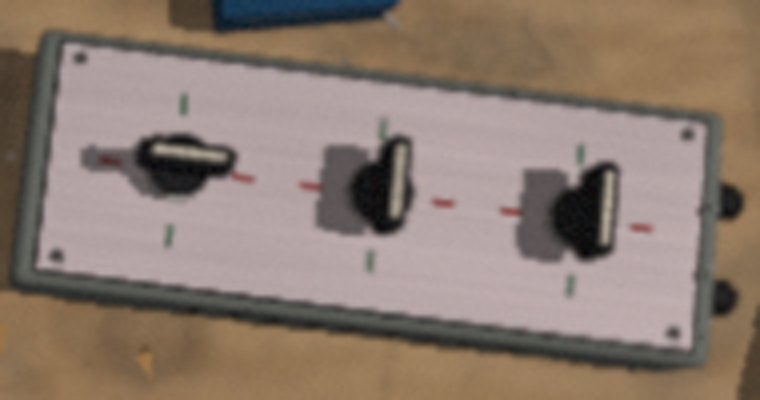

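The panel measures 325 x 114 mm at z = 73 mm, as it should. The row runs at 82.1°, which puts the stud at about (0.481, -0.061). I'll move above it and refine the stripe position from the first picture.

```bash
python3 -m crank '[{"dp":[0.0436,-0.0414,0],"delta_rot":[0,0,0],"fingers":1},{"dp":[0.0436,-0.0414,0],"delta_rot":[0,0,0],"fingers":1},{"dp":[0.0436,-0.0414,0],"delta_rot":[0,0,0],"fingers":1},{"dp":[0.0436,-0.0414,0],"delta_rot":[0,0,0],"fingers":1},{"dp":[0.0436,-0.0414,0],"delta_rot":[0,0,0],"fingers":1},{"dp":[0.0436,-0.0414,0],"delta_rot":[0,0,0],"fingers":1},{"dp":[0.0436,-0.0414,0],"delta_rot":[0,0,0],"fingers":1},{"dp":[0.0436,-0.0414,0],"delta_rot":[0,0,0],"fingers":1},{"dp":[0.0436,-0.0414,0],"delta_rot":[0,0,0],"fingers":1},{"dp":[0.0436,-0.0414,0],"delta_rot":[0,0,0],"fingers":1}]' 60
python3 -m crank '[{"dp":[0.0436,-0.0414,0],"delta_rot":[0,0,0],"fingers":1},{"dp":[0.0436,-0.0414,0],"delta_rot":[0,0,0],"fingers":1},{"dp":[0.0436,-0.0414,0],"delta_rot":[0,0,0],"fingers":1},{"dp":[0.0436,-0.0414,0],"delta_rot":[0,0,0],"fingers":1},{"dp":[0.0436,-0.0414,0],"delta_rot":[0,0,0],"fingers":1},{"dp":[0.0436,-0.0414,0],"delta_rot":[0,0,0],"fingers":1},{"dp":[0.0436,-0.0414,0],"delta_rot":[0,0,0],"fingers":1},{"dp":[0.0436,-0.0414,0],"delta_rot":[0,0,0],"fingers":1},{"dp":[0.0436,-0.0414,0],"delta_rot":[0,0,0],"fingers":1},{"dp":[0.0436,-0.0414,0],"delta_rot":[0,0,0],"fingers":1}]'
python3 -m crank '[{"dp":[0,0,0],"delta_rot":[0,0,-0.0177],"fingers":1},{"dp":[0,0,0],"delta_rot":[0,0,-0.0177],"fingers":1},{"dp":[0,0,0],"delta_rot":[0,0,-0.0177],"fingers":1},{"dp":[0,0,0],"delta_rot":[0,0,-0.0177],"fingers":1},{"dp":[0,0,0],"delta_rot":[0,0,-0.0177],"fingers":1},{"dp":[0,0,0],"delta_rot":[0,0,-0.0177],"fingers":1},{"dp":[0,0,0],"delta_rot":[0,0,-0.0177],"fingers":1},{"dp":[0,0,0],"delta_rot":[0,0,-0.0177],"fingers":1},{"dp":[0,0,0],"delta_rot":[0,0,-0.0177],"fingers":1},{"dp":[0,0,0],"delta_rot":[0,0,-0.0177],"fingers":1},{"dp":[0,0,0],"delta_rot":[0,0,0],"fingers":1}]'
cat >> h.py <<'E'
def plan(x,y,yawx):
    s=manip.sense(); r=R.from_quat(s['tool_rot']); M=r.as_matrix(); p=np.array(s['tcp_pos'])
    print('t',s['t'],'tcp',p.round(4),'yawx',np.degrees(np.arctan2(M[1,0],M[0,0])).round(2),'tilt',np.degrees(np.arccos(-M[2,2])).round(2),'q6',s['q'][5].round(2),'F',np.round(s['force'],1),'gap',s['finger_gap'])
    print('tool shift xy (dp units)',((M.T@np.array([x-p[0],y-p[1],0]))/.5).round(4))
E
python3 - <<'E'
from h import *
m=cam('top'); p=cv2.imread('pics/top0.png')
k=8; c=cv2.resize(p[176:206,360:500],None,fx=k,fy=k,interpolation=cv2.INTER_CUBIC)
g=c.min(2); dark=(c.max(2)<70).astype(np.uint8)
hull=np.zeros_like(dark)
for q in cv2.findContours(dark,0,2)[0]:
    if cv2.contourArea(q)>2000: cv2.fillPoly(hull,[cv2.convexHull(q)],1)
# stripe: bright, yellowish (b<r) pixels
st=((c[...,2].astype(int)>130)&(c[...,2].astype(int)-c[...,0]>15)).astype(np.uint8)
for q in cv2.findContours(st,0,2)[0]:
    if cv2.contourArea(q)>800:
        r=cv2.minAreaRect(q); bx=cv2.boxPoints(r)
        f=lambda a:onz(m,360+(a[0]+.5)/k-.5,176+(a[1]+.5)/k-.5,.1255 if a[0]<250 else .1195)
        W=np.array([f(a) for a in bx]); e=[W[1]-W[0],W[2]-W[1]]; L=max(e,key=np.linalg.norm)
        print(r, f(r[0]).round(4),'size',[np.linalg.norm(i).round(4) for i in e],'ang',np.degrees(np.arctan2(L[1],L[0])).round(1)%180)
plan(.481,-.061,82.1)
E
```

```text
t: 0.93
tcp_pos: [0.34, -0.3253, 0.3037]
tool_rot: [0.987, 0.161, -0.0, -0.0]
force: [0.3, -0.1, -0.3]
finger_gap: 0.998
gripper_force: 0.0
t: 1.77
tcp_pos: [0.4808, -0.0597, 0.3037]
tool_rot: [0.987, 0.161, -0.0, -0.0]
force: [0.7, 0.0, -0.1]
finger_gap: 1.006
gripper_force: 0.0
t: 2.68
tcp_pos: [0.4803, -0.0612, 0.3036]
tool_rot: [0.753, 0.659, -0.0, -0.0]
force: [-0.6, -0.4, -0.1]
finger_gap: 0.999
gripper_force: 0.0
((79.99998474121094, 189.49996948242188), (159.99996948242188, 98.99998474121094), -0.0) [ 0.4602 -0.0375  0.1255] size [np.float64(0.0233), np.float64(0.0374)] ang 89.4
((1016.9793701171875, 188.74827575683594), (16.526050567626953, 101.9798583984375), 4.763641834259033) [ 0.4587 -0.2602  0.1195] size [np.float64(0.0244), np.float64(0.004)] ang 171.7
((597.2657470703125, 153.16552734375), (16.92578125, 136.8063507080078), 5.355824947357178) [ 0.4683 -0.1604  0.1195] size [np.float64(0.0327), np.float64(0.004)] ang 172.1
((178.90206909179688, 96.79563903808594), (139.16531372070312, 15.803829193115234), 7.016501426696777) [ 0.4818 -0.0612  0.1255] size [np.float64(0.0038), np.float64(0.0325)] ang 82.3
((559.4998779296875, 119.49998474121094), (1118.999755859375, 238.99996948242188), -0.0) [ 0.4764 -0.1518  0.1195] size [np.float64(0.0565), np.float64(0.2681)] ang 89.7
t 2.6833 tcp [ 0.4803 -0.0612  0.3036] yawx 82.38 tilt 0.05 q6 -0.22 F [-0.6 -0.4 -0.1] gap 0.9989795826055712
tool shift xy (dp units) [ 0.0006  0.0014 -0.    ]
```

The stripe is at (0.4818, -0.0612), which matches the panel centre plus 100 mm. Next I descend to the grasp height.

```bash
python3 -m crank '[{"dp":[0.0004,0.003,0.0262],"delta_rot":[0,0,0.0005],"fingers":1},{"dp":[0,0,0.0262],"delta_rot":[0,0,0],"fingers":1},{"dp":[0,0,0.0262],"delta_rot":[0,0,0],"fingers":1},{"dp":[0,0,0.0262],"delta_rot":[0,0,0],"fingers":1},{"dp":[0,0,0.0262],"delta_rot":[0,0,0],"fingers":1},{"dp":[0,0,0.0262],"delta_rot":[0,0,0],"fingers":1},{"dp":[0,0,0.0262],"delta_rot":[0,0,0],"fingers":1},{"dp":[0,0,0.0262],"delta_rot":[0,0,0],"fingers":1},{"dp":[0,0,0.0262],"delta_rot":[0,0,0],"fingers":1},{"dp":[0,0,0.0262],"delta_rot":[0,0,0],"fingers":1},{"dp":[0,0,0],"delta_rot":[0,0,0],"fingers":1},{"dp":[0,0,0],"delta_rot":[0,0,0],"fingers":1}]'
python3 - <<'E'
from h import *
plan(.4818,-.0612,82.1)
p,d=manip.snapshot('side'); cv2.imwrite('pics/side1.png',cv2.resize(p[110:260,230:430,::-1],None,fx=4,fy=4,interpolation=cv2.INTER_CUBIC))
E
```

```text
t: 3.68
tcp_pos: [0.4817, -0.0612, 0.1724]
tool_rot: [0.755, 0.656, -0.0, -0.001]
force: [-0.1, -0.5, 0.1]
finger_gap: 0.999
gripper_force: 0.0
t 3.6833 tcp [ 0.4817 -0.0612  0.1724] yawx 81.99 tilt 0.11 q6 -0.22 F [-0.1 -0.5  0.1] gap 0.9987457499846184
tool shift xy (dp units) [-0.      0.0003 -0.    ]
```

View pics/side1.png

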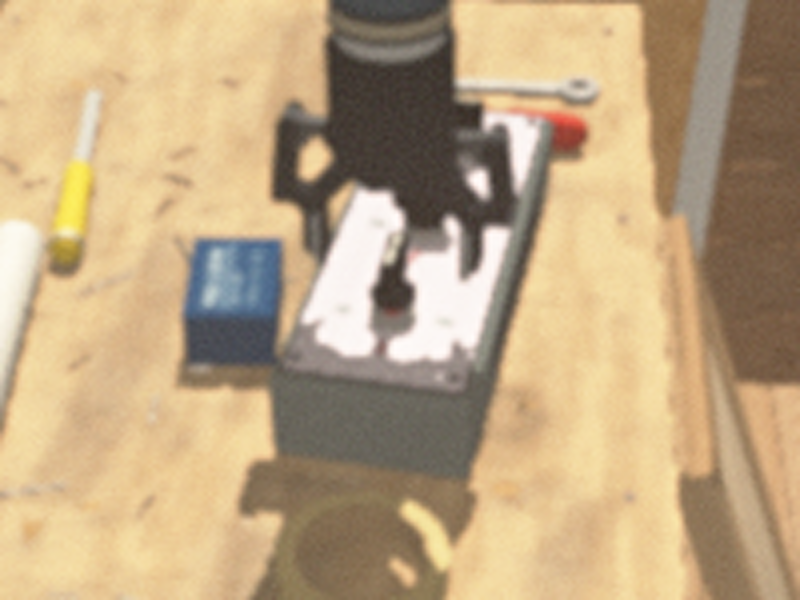

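The fingers straddle the popped stud's wing at crop (395,260), centred with a fingertip on each side at about x = 320 and x = 470. Its red band shows at (393,310). Next I close on the wing.

```bash
python3 -m crank '[{"dp":[0,0,0],"delta_rot":[0,0,0],"fingers":-1},{"dp":[0,0,0],"delta_rot":[0,0,0],"fingers":-1},{"dp":[0,0,0],"delta_rot":[0,0,0],"fingers":-1},{"dp":[0,0,0],"delta_rot":[0,0,0],"fingers":-1},{"dp":[0,0,0],"delta_rot":[0,0,0],"fingers":-1},{"dp":[0,0,0],"delta_rot":[0,0,0],"fingers":-1},{"dp":[0,0,0],"delta_rot":[0,0,0],"fingers":-1},{"dp":[0,0,0],"delta_rot":[0,0,0],"fingers":-1},{"dp":[0,0,0],"delta_rot":[0,0,0],"fingers":-1},{"dp":[0,0,0],"delta_rot":[0,0,0],"fingers":-1},{"dp":[0,0,0],"delta_rot":[0,0,0],"fingers":-1},{"dp":[0,0,0],"delta_rot":[0,0,0],"fingers":-1}]' 50
python3 -c "
from h import *
plan(.4818,-.0612,82.1)"
```

```text
t: 4.73
tcp_pos: [0.4821, -0.0613, 0.173]
tool_rot: [0.754, 0.657, 0.0, 0.0]
force: [-0.5, 0.3, 3.8]
finger_gap: 0.132
gripper_force: 52.9
t 4.7333 tcp [ 0.4821 -0.0613  0.173 ] yawx 82.09 tilt 0.01 q6 -0.22 F [-0.5  0.3  3.8] gap 0.1316225311533156
tool shift xy (dp units) [ 0.0001 -0.0006 -0.    ]
```

Gripped at 11 mm, and Fz is already slightly up. Next I push in stages and watch Fz, aiming for about 6.2 to 6.6 N (8 to 9 mm).

```bash
python3 -m crank '[{"dp":[0,0,0.004],"delta_rot":[0,0,0],"fingers":-1},{"dp":[0,0,0.004],"delta_rot":[0,0,0],"fingers":-1},{"dp":[0,0,0],"delta_rot":[0,0,0],"fingers":-1},{"dp":[0,0,0],"delta_rot":[0,0,0],"fingers":-1}]'
python3 -m crank '[{"dp":[0,0,0.004],"delta_rot":[0,0,0],"fingers":-1},{"dp":[0,0,0],"delta_rot":[0,0,0],"fingers":-1},{"dp":[0,0,0],"delta_rot":[0,0,0],"fingers":-1},{"dp":[0,0,0],"delta_rot":[0,0,0],"fingers":-1}]'
```

```text
t: 5.07
tcp_pos: [0.4821, -0.0613, 0.1689]
tool_rot: [0.754, 0.657, 0.0, 0.0]
force: [-0.8, -0.3, 4.8]
finger_gap: 0.126
gripper_force: 53.1
t: 5.4
tcp_pos: [0.4821, -0.0613, 0.1671]
tool_rot: [0.754, 0.657, 0.0, 0.0]
force: [-0.5, 0.5, 6.3]
finger_gap: 0.128
gripper_force: 53.3
```

```bash
for i in 1 2; do python3 -m crank '[{"dp":[0,0,0.001],"delta_rot":[0,0,0],"fingers":-1},{"dp":[0,0,0],"delta_rot":[0,0,0],"fingers":-1},{"dp":[0,0,0],"delta_rot":[0,0,0],"fingers":-1}]' | egrep 'tcp|^force'; done
python3 -m crank '[{"dp":[0,0,0],"delta_rot":[0,0,0],"fingers":-1}]'| egrep 'tcp|^force'
python3 -m crank '[{"dp":[0,0,0],"delta_rot":[0,0,0],"fingers":-1}]'| egrep 'tcp|^force'
```

```text
tcp_pos: [0.4821, -0.0613, 0.1666]
force: [-0.8, -1.3, 4.4]
tcp_pos: [0.4821, -0.0613, 0.1661]
force: [-0.7, 0.3, 5.4]
tcp_pos: [0.4821, -0.0613, 0.1661]
force: [-0.7, 0.1, 6.2]
tcp_pos: [0.4821, -0.0613, 0.1662]
force: [0.3, 0.9, 5.4]
```

```bash
python3 -m crank '[{"dp":[0,0,0.002],"delta_rot":[0,0,0],"fingers":-1},{"dp":[0,0,0],"delta_rot":[0,0,0],"fingers":-1},{"dp":[0,0,0],"delta_rot":[0,0,0],"fingers":-1}]'| egrep 'tcp|^force'
for i in 1 2 3; do python3 -m crank '[{"dp":[0,0,0],"delta_rot":[0,0,0],"fingers":-1}]'| egrep 'tcp|^force'; done
python3 -m crank '[{"dp":[0,0,0],"delta_rot":[0,0,0.012],"fingers":-1},{"dp":[0,0,0],"delta_rot":[0,0,0.012],"fingers":-1},{"dp":[0,0,0],"delta_rot":[0,0,0],"fingers":-1}]'
python3 -c "
from h import *
plan(.4818,-.0612,82.1);print(manip.sense()['ft_torque'])"
```

```text
tcp_pos: [0.4821, -0.0613, 0.1652]
force: [-1.1, 0.3, 5.6]
tcp_pos: [0.4821, -0.0613, 0.1652]
force: [-1.1, 0.2, 5.2]
tcp_pos: [0.4821, -0.0613, 0.1652]
force: [-1.0, 0.5, 6.2]
tcp_pos: [0.4821, -0.0613, 0.1652]
force: [-1.0, 0.4, 5.6]
t: 6.82
tcp_pos: [0.4822, -0.0613, 0.1652]
tool_rot: [0.802, 0.597, 0.0, 0.0]
force: [0.2, 1.0, 5.1]
finger_gap: 0.131
gripper_force: 53.4
t 6.8167 tcp [ 0.4822 -0.0613  0.1652] yawx 73.3 tilt 0.03 q6 -0.07 F [0.2 1.  5.1] gap 0.1306671765759277
tool shift xy (dp units) [ 0.     -0.0007 -0.    ]
[ 0.03320912  0.06135324 -0.07618107]
```

It has turned 8.8° at 0.08 N m, past the 7° of play. I'll continue while watching the torque.

```bash
python3 -m crank '[{"dp":[0,0,0],"delta_rot":[0,0,0.014],"fingers":-1},{"dp":[0,0,0],"delta_rot":[0,0,0.014],"fingers":-1},{"dp":[0,0,0],"delta_rot":[0,0,0],"fingers":-1}]'
python3 - <<'E'
from h import *
plan(.4818,-.0612,82.1);print(manip.sense()['ft_torque'])
p,d=manip.snapshot('side'); cv2.imwrite('pics/side2.png',cv2.resize(p[140:215,280:380,::-1],None,fx=7,fy=7,interpolation=cv2.INTER_CUBIC))
E
```

```text
t: 7.07
tcp_pos: [0.4822, -0.0614, 0.1652]
tool_rot: [0.852, 0.524, 0.0, 0.0]
force: [0.6, 0.1, 6.6]
finger_gap: 0.136
gripper_force: 53.4
t 7.0667 tcp [ 0.4822 -0.0614  0.1652] yawx 63.19 tilt 0.04 q6 0.11 F [0.6 0.1 6.6] gap 0.1362209306424297
tool shift xy (dp units) [-0.0001 -0.0009 -0.    ]
[ 0.03777628  0.09616132 -0.01919705]
```

View pics/side2.png

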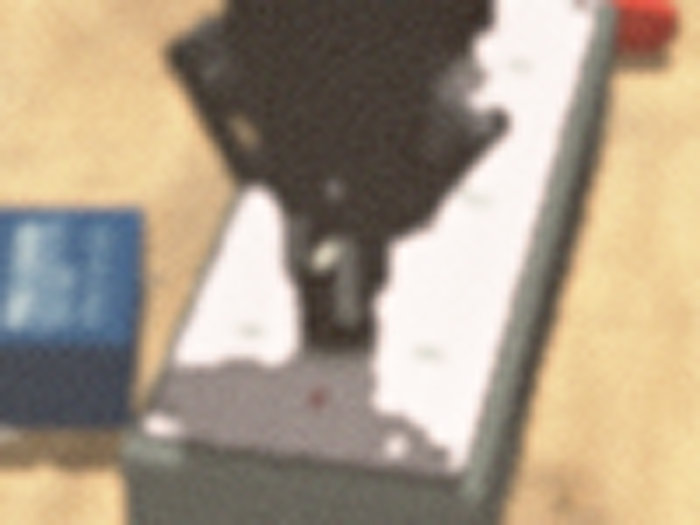

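The red band is hidden, the stud is low, and the stripe at crop (325,250) turns with the gripper. About 71° remain.

```bash
python3 -m crank '[{"dp":[0,0,0],"delta_rot":[0,0,0.0175],"fingers":-1},{"dp":[0,0,0],"delta_rot":[0,0,0.0175],"fingers":-1},{"dp":[0,0,0],"delta_rot":[0,0,0.0175],"fingers":-1},{"dp":[0,0,0],"delta_rot":[0,0,0.0175],"fingers":-1},{"dp":[0,0,0],"delta_rot":[0,0,0.0175],"fingers":-1},{"dp":[0,0,0],"delta_rot":[0,0,0.0175],"fingers":-1},{"dp":[0,0,0],"delta_rot":[0,0,0.0175],"fingers":-1},{"dp":[0,0,0],"delta_rot":[0,0,0.0175],"fingers":-1},{"dp":[0,0,0],"delta_rot":[0,0,0.0175],"fingers":-1},{"dp":[0,0,0],"delta_rot":[0,0,0.0175],"fingers":-1},{"dp":[0,0,0],"delta_rot":[0,0,0.0175],"fingers":-1},{"dp":[0,0,0],"delta_rot":[0,0,0],"fingers":-1}]'
python3 -c "
from h import *
plan(.4818,-.0612,82.1);print(manip.sense()['ft_torque'])"
```

```text
t: 8.12
tcp_pos: [0.4826, -0.0619, 0.1653]
tool_rot: [0.999, -0.053, 0.001, 0.001]
force: [-0.4, -1.5, 6.0]
finger_gap: 0.13
gripper_force: 53.4
t 8.1167 tcp [ 0.4826 -0.0619  0.1653] yawx -6.13 tilt 0.11 q6 1.32 F [-0.4 -1.5  6. ] gap 0.12950407853489554
tool shift xy (dp units) [-0.0017 -0.0012 -0.    ]
[-0.28364866  0.10440515 -0.03287849]
```

Yaw is -6.1° and the goal is -7.9°. I'll add small turns until the stop is felt.

```bash
for i in 1 2; do
python3 -m crank '[{"dp":[0,0,0],"delta_rot":[0,0,0.004],"fingers":-1},{"dp":[0,0,0],"delta_rot":[0,0,0],"fingers":-1},{"dp":[0,0,0],"delta_rot":[0,0,0],"fingers":-1}]' >/dev/null
python3 -c "
from h import *
plan(.4818,-.0612,82.1);print(manip.sense()['ft_torque'])"; done
```

```text
t 8.3667 tcp [ 0.4826 -0.0619  0.1653] yawx -7.36 tilt 0.11 q6 1.34 F [-0.9 -2.2  4.9] gap 0.1295535717103042
tool shift xy (dp units) [-0.0017 -0.0012 -0.    ]
[-0.3168013   0.1407706   0.01292613]
t 8.6167 tcp [ 0.4826 -0.0619  0.1653] yawx -8.71 tilt 0.12 q6 1.37 F [-1.2 -1.7  5.9] gap 0.1301511460589041
tool shift xy (dp units) [-0.0017 -0.0011 -0.    ]
[-0.29223796  0.2083004   0.22917227]
```

The stop is felt at 0.23 N m, at 90.7° of turn. I release and retreat.

```bash
python3 -m crank '[{"dp":[0,0,0],"delta_rot":[0,0,0],"fingers":0.2},{"dp":[0,0,0],"delta_rot":[0,0,0],"fingers":0.2},{"dp":[0,0,0],"delta_rot":[0,0,0],"fingers":0.2},{"dp":[0,0,0],"delta_rot":[0,0,0],"fingers":0.2},{"dp":[0,0,0],"delta_rot":[0,0,0],"fingers":0.2},{"dp":[0,0,0],"delta_rot":[0,0,0],"fingers":0.2},{"dp":[0,0,0],"delta_rot":[0,0,0],"fingers":0.2},{"dp":[0,0,0],"delta_rot":[0,0,0],"fingers":0.2}]'
python3 -m crank '[{"dp":[0,0,-0.02],"delta_rot":[0,0,0],"fingers":0.2},{"dp":[0,0,-0.03],"delta_rot":[0,0,0],"fingers":0.2},{"dp":[0,0,-0.04],"delta_rot":[0,0,0],"fingers":0.2},{"dp":[0,0,-0.05],"delta_rot":[0,0,0],"fingers":0.2},{"dp":[0,0,-0.05],"delta_rot":[0,0,0],"fingers":0.2},{"dp":[0,0,-0.05],"delta_rot":[0,0,0],"fingers":0.2},{"dp":[0,0,0],"delta_rot":[0,0,0],"fingers":0.2},{"dp":[0,0,0],"delta_rot":[0,0,0],"fingers":0.2}]'
python3 - <<'E'
from h import *
p,d=manip.snapshot('side'); cv2.imwrite('pics/side3.png',cv2.resize(p[120:230,280:400,::-1],None,fx=5,fy=5,interpolation=cv2.INTER_CUBIC))
E
```

```text
t: 9.28
tcp_pos: [0.482, -0.0612, 0.1649]
tool_rot: [0.997, -0.077, -0.0, -0.0]
force: [-0.2, 0.3, -0.4]
finger_gap: 0.597
gripper_force: 0.0
t: 9.95
tcp_pos: [0.4825, -0.0614, 0.2862]
tool_rot: [0.997, -0.077, 0.002, 0.0]
force: [0.4, 0.1, 0.0]
finger_gap: 0.602
gripper_force: 0.0
```

View pics/side3.png

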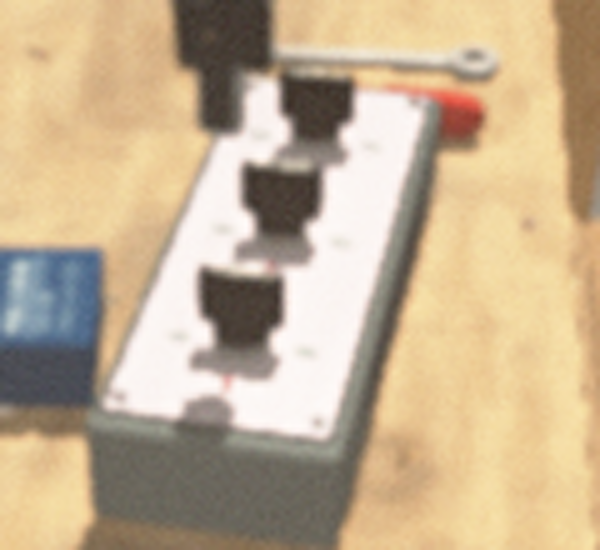

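All three wings now stand across the row: the locked stud is at crop (240,305) and the others at (280,200) and (315,105). The stud's head is low, no red band shows, and the gripper is clear.

```bash
python3 -c "
from station import manip
print(manip.sign_off())"
```

```text
the job is handed in; nothing more can be done
None
```

The popped stud was pushed in, turned a quarter turn clockwise to its stop and released. The last picture shows it low with its wing across the row like the other two, which were not touched, and the job was handed in at about 10 s.

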